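# Heft the hardware tins and hold up the fullest

### The arm

A 7-joint arm with a two-finger parallel gripper is mounted at the origin on the work surface. World frame = base frame: x ahead of the robot, y to its left, z up, the work surface at z = 0. Lengths are in m, angles in rad, forces in N, time in s.
With the tool pointing down it reaches from about 0.4 to 0.875 m from the base axis. Payload 6.5 kg.
Tool frame: the origin (TCP) lies at the very end of the fingers, on their centre line; the grasp point (between the pads) lies 19 mm behind it (ctrl.hold_point_z is the distance from the TCP to the grasp point, in m); z points along the fingers, y is the line along which they close (so a half turn about z gives the same grasp; the last joint's range is limited). The gripper opens to 88 mm and grips with 3 to 60 N. Pads are 18 mm wide; open, the fingers measure 123 mm over their backs; the gripper's body (75 mm by 187 mm) begins 45 mm behind the grasp point.
Start: joints at [-1.404, 0.536, -0.004, 1.538, 0.003, 1.067, -0.071], TCP at [0.15, 0.632, 0.203] pointing down, gripper open.
Joint ranges: [-2.7, 2.7], [-0.37, 2.16], [-1.27, 1.26], [0.24, 2.4], [-1.31, 4.45], [0.19, 1.91], [-2.76, 2.76]. Speed limits (rad/s): [2.39, 2.39, 3.14, 3.14, 3.14, 3.14, 3.14].

### API

Orientations are given as a 3x3 rotation matrix whose columns are the frame's x, y, z axes.
In Python, from cell import ctrl, optics, workorder gives the robot as it stands.
- The arm moves only by the shell command python3 -m handwheel 'ROWS' [FORCE]. ROWS is JSON, a list of rows, each an object with "hand": the gripper's target within -1 to 1 (fully open at 1, half-way at 0, shut at -1); "offset": the shift along the tool's x, y, z in units of 0.025 m (1.0 is 0.025 m), a list of three; "twist": the turn about the tool's z in units of 6 degrees (1.0 is 6 degrees). A call has 1 to 12 rows; each row shifts and turns the commanded pose from where the row before left it, along the tool's axes as they then stand; what a row does not reach is not made up. A row lasts 1/8 s, in which the tool goes at most 62.5 mm and 10.7 degrees, less where a joint would pass 70% of its speed; a pose out of reach is approached as far as the arm can. A call with a number of a shift or a turn outside -1 to 1 is refused whole. A call with a gripper value outside its range is refused whole. The fingers move at their own pace and stop on an object; FORCE is the grip in N (left out, the last holds). Time passes only in rows, so rows that do not move let the fingers close. It gives the time, the measured TCP pose, the force, the opening and the grip force at its end, in the units of the state.
- ctrl.sense(): the state, without advancing time (a new reading comes with each control period).
- optics.get_image(name): name is "scene" or "side" or "wrist"; returns a dict with "img" (480x640x3 uint8, red, green, blue), "depth" (480x640 float32, m along the optical axis (not along the pixel's ray), 0 where there is no reading), "fx", "fy", "cx", "cy" (pixels), "rvec" (rotation vector, rad) and "tvec" (3), from world to camera coordinates, as OpenCV has them. Camera axes: x right, y down, z forward; pixel columns grow to the right and rows downward; lengths in m; the calibration is good to about 2 mm. A picture is of the moment at which its call begins.
- workorder.job_done(): hands the job in; it is judged then, once.
Trained networks look in a picture, given as the dict that the camera call returned (one of the last four; its "shot" number tells which), for a name from the list of things; names that differ only in an ending like _2 or _b are one class to them, and where a whole thing is asked for, a point or a joint stands for the part that bears it (a point fixed in the world has none). Each returns a list of dicts, best first, with "confidence" (0 to 1); they miss things now and then, are a little off and sometimes report something else, mostly with a low value. They report only what shows in the picture. A call takes as long as a camera call. They do not tell look-alikes from the thing itself.
- optics.masks_of(name, picture): "mask" (480x640 bool, what is visible of it) and "box" ([left, top, width, height] in pixels, round what is visible of it).
The state is a dict: "clock": time; "joint_pos": joint angles; "qd": joint speeds; "tau": joint torques, N m; "ee_pos": TCP position; "tcp_rot": TCP orientation; "wrist_force": force on the tool from outside, world axes, zero at the start; "moment": the same for the moment, N m; "gripper_width": opening from 0.0 (shut) to 1.0 (fully open); "grasp_force": force on a finger pad.
Only numpy, scipy, OpenCV 4.12 (cv2) and the standard library are available. Lean on these libraries where they do the work, as an engineer would, in place of code of your own. Each camera call takes 0.05 s, during which the arm holds its last target. There are 200 camera calls.

### The job

One of the three closed steel tins on the bench mat holds the heavy hardware that the next job needs. Going from the robot's left to its right, lift each tin a good 5 cm clear of the mat to feel its weight and stand it gently back on the mat, upright, before touching the next; then take the heaviest and finish while holding it still and upright in the gripper, at least 16 cm above the mat, with the other two standing on the mat. Do not tip or drop a tin, and leave everything else on the bench where it lies.

Things in the scene. Friction and masses are not known exactly. Their poses are not given: they have to be found in the camera images.
- tin_left: the one on the robot's left (+y) of three identical closed square tins of bare steel with slip lid, 62 x 62 mm, 85 mm high, flat sides, no handle. Origin at the centre of its underside, z up, x and y square to its sides. Each weighs 0.15 to 0.70 kg with what is shut inside; which is heaviest changes every time
- tin_middle: the middle one of three identical closed square tins of bare steel with slip lid, 62 x 62 mm, 85 mm high, flat sides, no handle. Origin at the centre of its underside, z up, x and y square to its sides. The heaviest tin weighs at least 150 g more than either of the others. The load sits in the bottom and may shift by 2 mm
- tin_right: the one on the robot's right (-y) of three identical closed square tins of bare steel with slip lid, 62 x 62 mm, 85 mm high, flat sides, no handle. Origin at the centre of its underside, z up, x and y square to its sides. The sides are rigid, not slippery: a grip of 35 N holds, up to 60 N does no harm. The tins stand at least 150 mm apart, centre to centre
- mat: black rubber bench mat 295 x 660 mm, 4 mm thick, fixed to the bench (bench top at height 0): the three tins stand on it, their undersides at height 0.004 m. Origin at the centre of its underside
- screwdriver: bystander: screwdriver lying between the left and the middle tin, about 180 mm long and under 35 mm high, handle towards the robot; origin underneath it
- wrench: bystander: steel wrench lying between the middle and the right tin, about 170 mm long and under 20 mm high; origin underneath it
- tape_measure: bystander: black tape measure with a yellow disc, standing, 70 x 34 mm, 62 mm high, beyond the tins; origin at the centre of its underside
- offcut: bystander: timber offcut 60 x 150 mm, 38 mm high, beyond the tins; origin at the centre of its underside
- sanding_block: bystander: cork sanding block with a wooden grip, 110 x 60 mm, 43 mm high, left of the left tin; origin at the centre of its underside
- glue: bystander: white glue bottle, 56 mm across, 105 mm high, left of and beyond the left tin; origin at the centre of its underside
- clamp: bystander: bar clamp lying right of the right tin, 200 mm long, under 30 mm high; origin underneath it
Mind the look-alikes: they are no part of the job. What is shaped like the tin_right but pink is not meant.

How it is judged:
On the way, in this order (a step that is already met when the one before it is completed fails the run):
1. the left tin is hefted: gripped and lifted with its underside more than 30 mm above the mat, the other two standing on the mat (height (world z) of tin_left above 0.034 m and contact force between tin_left and the fingers above 1 N and contact force between tin_left and mat below 0.1 N and height (world z) of each of tin_middle, tin_right below 0.014 m and angle between each of tin_middle, tin_right's own z axis and vertical below 0.12 rad and contact force between each of tin_middle, tin_right and mat above 0.6 N), for 0.3 s.
2. the middle tin is hefted: gripped and lifted with its underside more than 30 mm above the mat, the other two standing on the mat (height (world z) of tin_middle above 0.034 m and contact force between tin_middle and the fingers above 1 N and contact force between tin_middle and mat below 0.1 N and height (world z) of each of tin_left, tin_right below 0.014 m and angle between each of tin_left, tin_right's own z axis and vertical below 0.12 rad and contact force between each of tin_left, tin_right and mat above 0.6 N), for 0.3 s.
3. the right tin is hefted: gripped and lifted with its underside more than 30 mm above the mat, the other two standing on the mat (height (world z) of tin_right above 0.034 m and contact force between tin_right and the fingers above 1 N and contact force between tin_right and mat below 0.1 N and height (world z) of each of tin_left, tin_middle below 0.014 m and angle between each of tin_left, tin_middle's own z axis and vertical below 0.12 rad and contact force between each of tin_left, tin_middle and mat above 0.6 N), for 0.3 s.
At the end, for the whole second after the job is handed in: The heaviest tin is held in the fingers, its underside more than 140 mm above the bench top, within 20 degrees of upright, still (under 50 mm/s), carried by nothing else; the other two, both lighter than 0.44 kg as their weight on the mat shows, stand upright on the mat, untouched by the fingers (((height (world z) of tin_left above 0.14 m and contact force between tin_left and the fingers above 1 N and contact force between tin_left and mat below 0.1 N and angle between tin_left's own z axis and vertical below 0.35 rad and linear speed of tin_left below 0.05 m/s and height (world z) of each of tin_middle, tin_right below 0.014 m and angle between each of tin_middle, tin_right's own z axis and vertical below 0.12 rad and contact force between tin_middle and mat between 0.6 and 4.3 N and contact force between each of tin_middle, tin_right and the fingers below 0.2 N and contact force between tin_left and tin_middle below 0.1 N and contact force between tin_right and mat between 0.6 and 4.3 N and contact force between tin_left and tin_right below 0.1 N) or (height (world z) of tin_middle above 0.14 m and contact force between tin_middle and the fingers above 1 N and contact force between tin_middle and mat below 0.1 N and angle between tin_middle's own z axis and vertical below 0.35 rad and linear speed of tin_middle below 0.05 m/s and height (world z) of each of tin_left, tin_right below 0.014 m and angle between each of tin_left, tin_right's own z axis and vertical below 0.12 rad and contact force between tin_left and mat between 0.6 and 4.3 N and contact force between each of tin_left, tin_right and the fingers below 0.2 N and contact force between tin_middle and tin_left below 0.1 N and contact force between tin_right and mat between 0.6 and 4.3 N and contact force between tin_middle and tin_right below 0.1 N) or (height (world z) of tin_right above 0.14 m and contact force between tin_right and the fingers above 1 N and contact force between tin_right and mat below 0.1 N and angle between tin_right's own z axis and vertical below 0.35 rad and linear speed of tin_right below 0.05 m/s and height (world z) of each of tin_left, tin_middle below 0.014 m and angle between each of tin_left, tin_middle's own z axis and vertical below 0.12 rad and contact force between tin_left and mat between 0.6 and 4.3 N and contact force between each of tin_left, tin_middle and the fingers below 0.2 N and contact force between tin_right and tin_left below 0.1 N and contact force between tin_middle and mat between 0.6 and 4.3 N and contact force between tin_right and tin_middle below 0.1 N))); the arm keeps its last pose, push and grip.
It fails at once if a tin is dropped: out of the fingers while its underside is more than 16 mm above the mat ((height (world z) of tin_left above 0.02 m and contact force between tin_left and the fingers below 0.05 N) or (height (world z) of tin_middle above 0.02 m and contact force between tin_middle and the fingers below 0.05 N) or (height (world z) of tin_right above 0.02 m and contact force between tin_right and the fingers below 0.05 N)).
It fails at once if a tin is tipped by more than 35 degrees (angle between any of tin_left, tin_middle, tin_right's own z axis and vertical above 0.6 rad).
It fails at once if a tin is banged down: more than 80 N between it and the mat (contact force between any of tin_left, tin_middle, tin_right and mat above 80 N).
It fails at once if a bystander is moved by more than 30 mm (distance of any of screwdriver, wrench, tape_measure, offcut, sanding_block, glue, clamp from where it was at the start of the episode above 0.03 m).
It also fails if it takes over 72 s, if anything falls off the work surface, if the arm or the gripper's body presses on something with over 40 N, if the wrist force passes 120 N, or if a joint passes its speed limit or range.

## Working session

There is one attempt and no reset: what is moved stays moved. The work goes in short steps, Python scripts to look and compute and a shell command to move; the robot and the scene stay as the last step left them, time stands still between calls to the robot, and variables do not carry over. Pictures are saved under pics/ and viewed, at most 10 in all, crops included, and the job is handed in when it is done.

```bash
mkdir -p pics; ls; cat > h.py <<'E'
import numpy as np, cv2
from cell import ctrl, optics, workorder
def pts(p, mask=None):
    d=p["depth"]; v,u=np.nonzero((d>0)&(mask if mask is not None else True))
    z=d[v,u]; c=np.c_[(u-p["cx"])/p["fx"]*z,(v-p["cy"])/p["fy"]*z,z]
    R=cv2.Rodrigues(np.array(p["rvec"],float))[0]
    return (c-np.array(p["tvec"]).ravel())@R, u, v
def top(p,m):
    w,u,v=pts(p,m); 
    s=w[(w[:,2]>.078)&(w[:,2]<.1)]
    if len(s)<20: return None
    r=cv2.minAreaRect((s[:,:2]*1000).astype(np.float32))
    return np.round(r[0],1),np.round(r[1],1),round(r[2],1),round(float(np.median(s[:,2])),4),len(s)
E
python3 - <<'E'
from h import *
s=ctrl.sense(); print({k:np.round(v,3) for k,v in s.items()})
for n in ["scene","side"]:
    p=optics.get_image(n); cv2.imwrite(f"pics/{n}0.png",p["img"][:,:,::-1])
    for k in ["tin_left","tin_middle","tin_right"]:
        for r in optics.masks_of(k,p):
            print(n,k,round(r["confidence"],2),r["box"],p["img"][r["mask"]].mean(0).round(),top(p,r["mask"]))
E
```

```text
pics
{'clock': np.float64(0.0), 'joint_pos': array([-1.404,  0.537, -0.004,  1.539,  0.003,  1.067, -0.071]), 'qd': array([-0.002, -0.001, -0.001, -0.   ,  0.002, -0.001, -0.   ]), 'tau': array([-0.0000e+00, -5.7098e+01,  9.9100e-01, -2.5161e+01, -5.6000e-02,
        1.8000e-02,  0.0000e+00]), 'ee_pos': array([0.15 , 0.632, 0.202]), 'tcp_rot': array([[-0.973,  0.231, -0.   ],
       [ 0.231,  0.973, -0.002],
       [-0.   , -0.002, -1.   ]]), 'wrist_force': array([-0.291,  0.34 ,  0.794]), 'moment': array([-0.002,  0.031, -0.032]), 'grasp_force': np.float64(0.0), 'gripper_width': np.float64(1.002)}
scene tin_left 0.65 [393.6, 260.0, 44.6, 51.6] [112. 111. 114.] (array([577.1, 231. ]), array([68.5, 63.1]), 6.6, 0.0889, 1002)
scene tin_left 0.16 [148.1, 161.9, 333.3, 186.3] [47. 43. 39.] (array([523.3,   2.7]), array([548.8,  44.1]), 77.4, 0.0882, 27)
scene tin_middle 0.71 [290.9, 215.8, 43.8, 56.0] [104. 102. 105.] (array([547.3,  -1.4]), array([65.4, 66.2]), 76.2, 0.0887, 876)
scene tin_right 0.94 [200.3, 166.8, 41.2, 54.2] [105. 102. 104.] (array([ 496.3, -237.7]), array([69.6, 64. ]), 55.2, 0.0883, 750)
scene tin_right 0.68 [195.6, 104.2, 40.1, 48.0] [134.  86.  91.] (array([ 294.4, -337. ]), array([65.6, 66. ]), 82.4, 0.0843, 521)
side tin_left 0.93 [279.1, 175.5, 30.9, 38.3] [154. 143. 146.] (array([574.1, 227.8]), array([65.3, 63.2]), 7.9, 0.0914, 310)
side tin_middle 0.63 [317.7, 208.1, 33.8, 44.2] [154. 145. 149.] (array([544.5,  -1. ]), array([67.8, 64.4]), 76.1, 0.0911, 444)
side tin_right 0.91 [367.2, 255.7, 39.2, 51.7] [163. 155. 160.] (array([ 493.2, -238.9]), array([66.2, 63. ]), 56.3, 0.091, 708)
side tin_right 0.71 [309.4, 315.8, 57.4, 76.2] [202. 136. 153.] (array([ 290.3, -338.2]), array([66. , 64.6]), 82.4, 0.0868, 1222)
```

```bash
python3 - <<'E'
from h import *
a=cv2.imread("pics/scene0.png")
cv2.imwrite("pics/crop1.png",cv2.resize(a[80:340,150:480],None,fx=2.3,fy=2.3))
E
```

```text
(no output)
```

View pics/scene0.png

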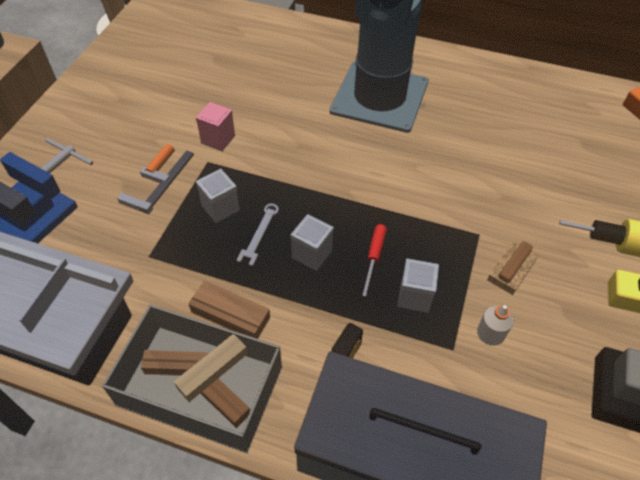

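View pics/crop1.png

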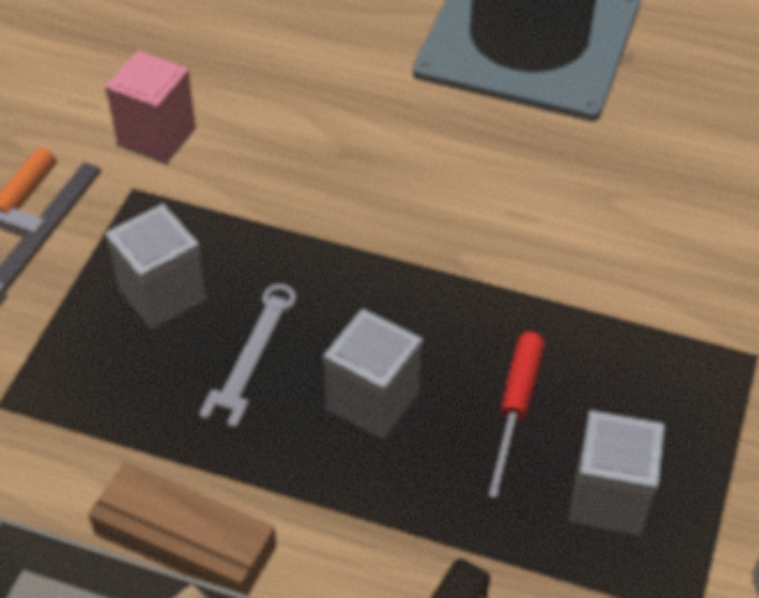

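The candidates are the steel tins at (416,285) left, (312,242) middle and (218,195) right, and the pink look-alike at (215,126), which sits off the mat and isn't wanted. The detections agree with the picture: the tops are about 0.089 m high and 62–66 mm across, and the spacing is OK.

```bash
cat >> h.py <<'E'
T={"L":(.5755,.2295,7.2),"M":(.546,-.001,76.2),"R":(.495,-.238,55.8)}
def plan(x,y,z,yaw=None):
    s=ctrl.sense(); R=np.array(s["tcp_rot"]); y0=np.degrees(np.arctan2(R[1,1],R[0,1])); d=0
    if yaw is not None: d=(yaw-y0+45)%90-45
    a=np.radians(d); Z=np.array([[np.cos(a),-np.sin(a),0],[np.sin(a),np.cos(a),0],[0,0,1]])
    o=(Z@R).T@(np.array([x,y,z])-s["ee_pos"])/.025
    print("t",round(float(s["clock"]),2),"tcp",np.round(s["ee_pos"],4),"yawY",round(y0,1),"twist",round(-d/6,2),"offset",np.round(o,2),"F",np.round(s["wrist_force"],2),"w",round(float(s["gripper_width"]),3),"g",round(float(s["grasp_force"]),1),"tilt",np.round(R[:2,2],3),"j7",round(s["joint_pos"][6],2))
E
python3 - <<'E'
from h import *
plan(.5755,.2295,.16,7.2)
E
```

```text
t 0.4 tcp [0.1499 0.6324 0.2026] yawY 76.7 twist -3.42 offset [-14.87 -18.12   1.71] F [-0.15  0.07 -0.46] w 1.0 g 0.0 tilt [-0. -0.] j7 -0.07
```

```bash
python3 -m handwheel '[{"hand":1,"offset":[0,0,0],"twist":-0.9},{"hand":1,"offset":[0,0,0],"twist":-0.9},{"hand":1,"offset":[0,0,0],"twist":-0.9},{"hand":1,"offset":[0,0,0],"twist":-0.7},{"hand":1,"offset":[-0.8,-1,0],"twist":0},{"hand":1,"offset":[-0.8,-1,0],"twist":0},{"hand":1,"offset":[-0.8,-1,0],"twist":0},{"hand":1,"offset":[-0.8,-1,0],"twist":0},{"hand":1,"offset":[-0.8,-1,0],"twist":0},{"hand":1,"offset":[-0.8,-1,0],"twist":0},{"hand":1,"offset":[-0.8,-1,0],"twist":0},{"hand":1,"offset":[-0.8,-1,0],"twist":0}]' 40
python3 -c "
from h import *
plan(.5755,.2295,.16,7.2)"
```

```text
clock: 1.9
ee_pos: [0.3341, 0.4529, 0.2029]
tcp_rot: [[-0.992, -0.123, 0.0], [-0.123, 0.992, 0.0], [-0.0, 0.0, -1.0]]
wrist_force: [-0.1, 0.5, -0.1]
gripper_width: 0.999
grasp_force: 0.0
t 1.9 tcp [0.3341 0.4529 0.2029] yawY 97.1 twist -0.02 offset [ -8.46 -10.08   1.72] F [-0.05  0.51 -0.09] w 0.999 g 0.0 tilt [0. 0.] j7 0.67
```

```bash
python3 -m handwheel '[{"hand":1,"offset":[-0.84,-1,0],"twist":0},{"hand":1,"offset":[-0.84,-1,0],"twist":0},{"hand":1,"offset":[-0.84,-1,0],"twist":0},{"hand":1,"offset":[-0.84,-1,0],"twist":0},{"hand":1,"offset":[-0.84,-1,0],"twist":0},{"hand":1,"offset":[-0.84,-1,0],"twist":0},{"hand":1,"offset":[-0.84,-1,0],"twist":0},{"hand":1,"offset":[-0.84,-1,0],"twist":0},{"hand":1,"offset":[-0.84,-1,0],"twist":0},{"hand":1,"offset":[-0.5,-0.6,0],"twist":0},{"hand":1,"offset":[0,0,0],"twist":0}]'
python3 - <<'E'
from h import *
p=optics.get_image("wrist"); cv2.imwrite("pics/w1.png",p["img"][:,:,::-1])
for r in optics.masks_of("tin_left",p): print(round(r["confidence"],2),r["box"],top(p,r["mask"]))
plan(.5755,.2295,.046,7.2)
# heights of things near the left tin, from scene and side depth
q=optics.get_image("side"); w,u,v=pts(q)
for k in ["sanding_block","glue","screwdriver"]:
    r=optics.masks_of(k,q)
    if r: a=pts(q,r[0]["mask"])[0]; print(k,r[0]["confidence"],np.round(np.percentile(a,[5,50,95],axis=0),3).tolist())
E
```

```text
clock: 3.28
ee_pos: [0.5635, 0.2392, 0.2026]
tcp_rot: [[-0.993, -0.121, 0.0], [-0.121, 0.993, -0.0], [-0.0, -0.0, -1.0]]
wrist_force: [-0.5, -0.1, 0.4]
gripper_width: 1.0
grasp_force: 0.0
t 3.38 tcp [0.5619 0.2415 0.2026] yawY 97.1 twist -0.01 offset [-0.49 -0.55  6.26] F [-0.66  0.03 -0.28] w 0.997 g 0.0 tilt [-0.001  0.001] j7 1.25
glue 0.94 [[0.576, 0.365, 0.009], [0.591, 0.377, 0.054], [0.615, 0.399, 0.094]]
screwdriver 0.56 [[0.436, 0.11, 0.014], [0.476, 0.117, 0.025], [0.542, 0.129, 0.032]]
```

View pics/w1.png

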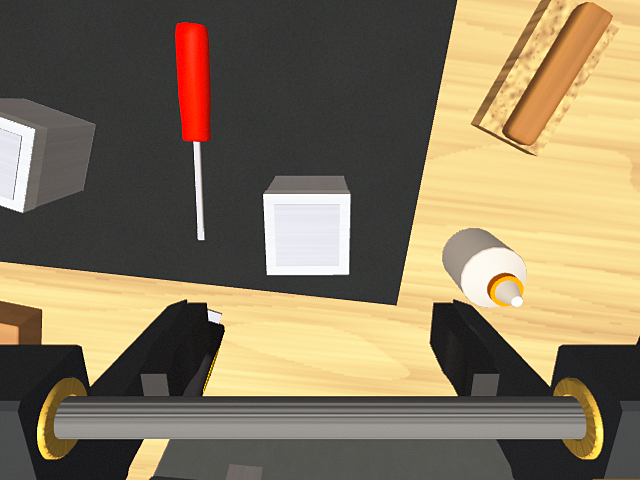

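The wrist view shows the left tin square to the tool with its top at (307,240). The screwdriver at (195,130) and the glue at (485,268) are clear of the fingers. I'll refine the tin centre from wrist depth.

```bash
cat >> h.py <<'E'
def near(k,z=.046,r=.06):
    x,y,yaw=T[k]; p=optics.get_image("wrist"); w,u,v=pts(p)
    m=(np.hypot(w[:,0]-x,w[:,1]-y)<r)&(w[:,2]>.075)&(w[:,2]<.1); s=w[m]
    q=cv2.minAreaRect((s[:,:2]*1000).astype(np.float32)); print(np.round(q[0],1),np.round(q[1],1),round(q[2],1),round(float(np.median(s[:,2])),4),m.sum())
    plan(q[0][0]/1000,q[0][1]/1000,z,q[2])
E
python3 -c "
from h import *
near('L')"
```

```text
[575.7 231.6] [64.2 63.2] 7.0 0.0897 7065
t 3.62 tcp [0.5622 0.2412 0.2028] yawY 97.2 twist 0.02 offset [-0.49 -0.45  6.27] F [-0.27 -0.54 -0.56] w 1.004 g 0.0 tilt [-0.  0.] j7 1.25
```

```bash
python3 -m handwheel '[{"hand":1,"offset":[-0.49,-0.45,0],"twist":0},{"hand":1,"offset":[0,0,0.8],"twist":0},{"hand":1,"offset":[0,0,0.8],"twist":0},{"hand":1,"offset":[0,0,0.8],"twist":0},{"hand":1,"offset":[0,0,0.8],"twist":0},{"hand":1,"offset":[0,0,0],"twist":0}]'
python3 -c "
from h import *
plan(.5757,.2316,.046,7)"
```

```text
clock: 4.38
ee_pos: [0.576, 0.2293, 0.1213]
tcp_rot: [[-0.992, -0.122, -0.002], [-0.122, 0.992, -0.002], [0.003, -0.001, -1.0]]
wrist_force: [-0.5, -0.3, 0.6]
gripper_width: 0.995
grasp_force: 0.0
t 4.38 tcp [0.576  0.2293 0.1213] yawY 97.0 twist 0.0 offset [-0.01  0.1   3.01] F [-0.47 -0.27  0.63] w 0.995 g 0.0 tilt [-0.002 -0.002] j7 1.28
```

Aligned, so I'll descend and close gently.

```bash
python3 -m handwheel '[{"hand":1,"offset":[0,0.05,0.8],"twist":0},{"hand":1,"offset":[0,0,0.8],"twist":0},{"hand":1,"offset":[0,0,0.8],"twist":0},{"hand":1,"offset":[0,0,0.6],"twist":0},{"hand":1,"offset":[0,0,0],"twist":0},{"hand":-1,"offset":[0,0,0],"twist":0},{"hand":-1,"offset":[0,0,0],"twist":0},{"hand":-1,"offset":[0,0,0],"twist":0},{"hand":-1,"offset":[0,0,0],"twist":0}]' 45
python3 -c "
from h import *
plan(.5757,.2316,.046,7)"
```

```text
clock: 5.5
ee_pos: [0.5767, 0.2316, 0.0484]
tcp_rot: [[-0.992, -0.123, 0.001], [-0.123, 0.992, 0.0], [-0.001, -0.0, -1.0]]
wrist_force: [0.2, -1.3, 3.7]
gripper_width: 0.69
grasp_force: 45.0
t 5.5 tcp [0.5767 0.2316 0.0484] yawY 97.0 twist 0.01 offset [0.04 0.01 0.09] F [ 0.16 -1.34  3.73] w 0.69 g 45.0 tilt [0.001 0.   ] j7 1.28
```

```bash
python3 -m handwheel '[{"hand":-1,"offset":[0,0,-0.4],"twist":0},{"hand":-1,"offset":[0,0,-0.6],"twist":0},{"hand":-1,"offset":[0,0,-0.6],"twist":0},{"hand":-1,"offset":[0,0,-0.6],"twist":0},{"hand":-1,"offset":[0,0,-0.2],"twist":0},{"hand":-1,"offset":[0,0,0],"twist":0},{"hand":-1,"offset":[0,0,0],"twist":0},{"hand":-1,"offset":[0,0,0],"twist":0},{"hand":-1,"offset":[0,0,0],"twist":0},{"hand":-1,"offset":[0,0,0],"twist":0}]'
cat > wt.py <<'E'
from h import *
F=[];t=[]
for i in range(6): optics.get_image("side"); s=ctrl.sense(); F.append(s["wrist_force"]); t.append(s["tau"])
print("F",np.mean(F,0).round(2),np.std(F,0).round(2),"tau",np.mean(t,0).round(2))
plan(*s["ee_pos"])
E
python3 wt.py
```

```text
clock: 6.75
ee_pos: [0.5761, 0.2318, 0.1076]
tcp_rot: [[-0.992, -0.123, -0.0], [-0.123, 0.992, -0.0], [0.0, -0.0, -1.0]]
wrist_force: [0.7, -0.3, -7.2]
gripper_width: 0.691
grasp_force: 45.0
F [-0.19 -0.24 -6.65] [0.49 0.37 0.68] tau [-0.000e+00 -6.038e+01  2.350e+00 -2.364e+01  1.000e-02  9.000e-02
  0.000e+00]
t 7.05 tcp [0.5762 0.2319 0.1078] yawY 97.1 twist 0.0 offset [0. 0. 0.] F [ 0.38  0.17 -5.98] w 0.693 g 45.0 tilt [0. 0.] j7 1.28
```

Left is ≈0.68 kg. Setting it back down.

```bash
python3 -m handwheel '[{"hand":-1,"offset":[0,0,0.4],"twist":0},{"hand":-1,"offset":[0,0,0.6],"twist":0},{"hand":-1,"offset":[0,0,0.6],"twist":0},{"hand":-1,"offset":[0,0,0.3],"twist":0},{"hand":-1,"offset":[0,0,0.15],"twist":0},{"hand":-1,"offset":[0,0,0.1],"twist":0},{"hand":-1,"offset":[0,0,0.08],"twist":0},{"hand":-1,"offset":[0,0,0.07],"twist":0},{"hand":-1,"offset":[0,0,0.05],"twist":0},{"hand":-1,"offset":[0,0,0],"twist":0},{"hand":-1,"offset":[0,0,0],"twist":0}]'
```

```text
clock: 8.43
ee_pos: [0.5763, 0.2318, 0.0491]
tcp_rot: [[-0.992, -0.123, 0.0], [-0.123, 0.992, 0.0], [-0.0, 0.0, -1.0]]
wrist_force: [0.5, -0.7, -6.4]
gripper_width: 0.689
grasp_force: 45.0
```

```bash
python3 -m handwheel '[{"hand":-1,"offset":[0,0,0.04],"twist":0},{"hand":-1,"offset":[0,0,0.02],"twist":0},{"hand":-1,"offset":[0,0,0],"twist":0},{"hand":-1,"offset":[0,0,0],"twist":0}]'
```

```text
clock: 8.93
ee_pos: [0.5767, 0.2318, 0.0484]
tcp_rot: [[-0.992, -0.123, 0.001], [-0.123, 0.992, 0.0], [-0.001, 0.0, -1.0]]
wrist_force: [-2.7, -1.8, 5.2]
gripper_width: 0.691
grasp_force: 45.0
```

Down. Opening, then rising.

```bash
python3 -m handwheel '[{"hand":1,"offset":[0,0,0],"twist":0},{"hand":1,"offset":[0,0,0],"twist":0},{"hand":1,"offset":[0,0,0],"twist":0},{"hand":1,"offset":[0,0,0],"twist":0},{"hand":1,"offset":[0,0,-0.4],"twist":0},{"hand":1,"offset":[0,0,-1],"twist":0},{"hand":1,"offset":[0,0,-1],"twist":0},{"hand":1,"offset":[0,0,-1],"twist":0},{"hand":1,"offset":[0,0,-1],"twist":0},{"hand":1,"offset":[0,0,-1],"twist":0},{"hand":1,"offset":[0,0,0],"twist":0}]'
python3 - <<'E'
from h import *
plan(.546,-.001,.185,76.2)
plan(.53,.03,.185,76.2)
E
```

```text
clock: 10.3
ee_pos: [0.5777, 0.2324, 0.185]
tcp_rot: [[-0.992, -0.123, 0.004], [-0.123, 0.992, 0.002], [-0.005, 0.001, -1.0]]
wrist_force: [0.4, 0.8, -0.9]
gripper_width: 1.001
grasp_force: 0.0
t 10.3 tcp [0.5777 0.2324 0.185 ] yawY 97.1 twist 3.48 offset [-0.99 -9.37 -0.01] F [ 0.39  0.78 -0.91] w 1.001 g 0.0 tilt [0.004 0.002] j7 1.27
t 10.3 tcp [0.5777 0.2324 0.185 ] yawY 97.1 twist 3.48 offset [-0.08 -8.32 -0.01] F [ 0.39  0.78 -0.91] w 1.001 g 0.0 tilt [0.004 0.002] j7 1.27
```

```bash
python3 -m handwheel '[{"hand":1,"offset":[0,0,0],"twist":0.9},{"hand":1,"offset":[0,0,0],"twist":0.9},{"hand":1,"offset":[0,0,0],"twist":0.9},{"hand":1,"offset":[0,0,0],"twist":0.8},{"hand":1,"offset":[-0.1,-1,0],"twist":0},{"hand":1,"offset":[-0.1,-1,0],"twist":0},{"hand":1,"offset":[-0.1,-1,0],"twist":0},{"hand":1,"offset":[-0.1,-1,0],"twist":0},{"hand":1,"offset":[-0.1,-1,0],"twist":0},{"hand":1,"offset":[-0.1,-1,0],"twist":0},{"hand":1,"offset":[-0.1,-1,0],"twist":0},{"hand":1,"offset":[-0.1,-1,0],"twist":0}]'
python3 -m handwheel '[{"hand":1,"offset":[-0.1,-1,0],"twist":0},{"hand":1,"offset":[0,0,0],"twist":0},{"hand":1,"offset":[0,0,0],"twist":0}]'
python3 - <<'E'
from h import *
near('M',.048)
p=optics.get_image("wrist"); cv2.imwrite("pics/w2.png",p["img"][:,:,::-1])
E
```

```text
clock: 11.8
ee_pos: [0.5464, 0.0297, 0.1825]
tcp_rot: [[-0.97, 0.242, -0.0], [0.242, 0.97, -0.001], [0.0, -0.001, -1.0]]
wrist_force: [-0.5, -0.5, 0.6]
gripper_width: 0.998
grasp_force: 0.0
clock: 12.18
ee_pos: [0.5436, 0.0081, 0.1825]
tcp_rot: [[-0.971, 0.241, 0.0], [0.241, 0.971, 0.001], [0.0, 0.001, -1.0]]
wrist_force: [-0.3, 0.8, 0.7]
gripper_width: 1.002
grasp_force: 0.0
[545.5  -0.8] [63.2 64.1] 76.8 0.0897 8189
t 12.22 tcp [0.5437 0.0087 0.1825] yawY 76.1 twist -0.11 offset [-0.16 -0.36  5.38] F [-0.08  0.54  0.39] w 1.004 g 0.0 tilt [0.    0.001] j7 1.32
```

View pics/w2.png

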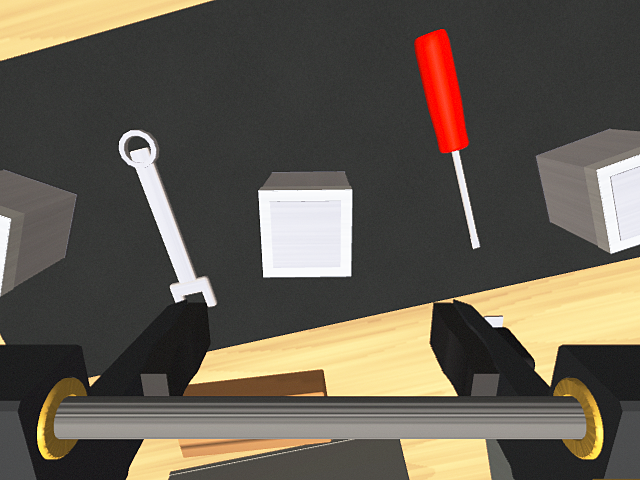

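The wrist view shows the middle tin square at (306,232). The wrench jaw at (193,290) and the screwdriver at (450,120) are both clear, and the fingers stop above their height anyway.

```bash
python3 -m handwheel '[{"hand":1,"offset":[-0.16,-0.36,0],"twist":-0.1},{"hand":1,"offset":[0,0,0.8],"twist":0},{"hand":1,"offset":[0,0,0.8],"twist":0},{"hand":1,"offset":[0,0,0.8],"twist":0},{"hand":1,"offset":[0,0,0],"twist":0},{"hand":1,"offset":[0,0,0],"twist":0}]'
python3 -c "
from h import *
plan(.5455,-.0008,.048,76.5)"
```

```text
clock: 13.02
ee_pos: [0.5461, -0.0019, 0.1231]
tcp_rot: [[-0.973, 0.23, 0.001], [0.23, 0.973, -0.0], [-0.001, 0.0, -1.0]]
wrist_force: [1.1, -0.7, 0.6]
gripper_width: 0.999
grasp_force: 0.0
t 13.03 tcp [ 0.5461 -0.0019  0.1231] yawY 76.7 twist 0.03 offset [0.04 0.03 3.  ] F [ 1.06 -0.72  0.61] w 0.999 g 0.0 tilt [ 0.001 -0.   ] j7 1.37
```

```bash
python3 -m handwheel '[{"hand":1,"offset":[0,0,0.8],"twist":0},{"hand":1,"offset":[0,0,0.8],"twist":0},{"hand":1,"offset":[0,0,0.8],"twist":0},{"hand":1,"offset":[0,0,0.6],"twist":0},{"hand":1,"offset":[0,0,0],"twist":0},{"hand":1,"offset":[0,0,0],"twist":0},{"hand":-1,"offset":[0,0,0],"twist":0},{"hand":-1,"offset":[0,0,0],"twist":0},{"hand":-1,"offset":[0,0,0],"twist":0},{"hand":-1,"offset":[0,0,0],"twist":0}]' 45
python3 -m handwheel '[{"hand":-1,"offset":[0,0,-0.4],"twist":0},{"hand":-1,"offset":[0,0,-0.6],"twist":0},{"hand":-1,"offset":[0,0,-0.6],"twist":0},{"hand":-1,"offset":[0,0,-0.6],"twist":0},{"hand":-1,"offset":[0,0,-0.2],"twist":0},{"hand":-1,"offset":[0,0,0],"twist":0},{"hand":-1,"offset":[0,0,0],"twist":0},{"hand":-1,"offset":[0,0,0],"twist":0},{"hand":-1,"offset":[0,0,0],"twist":0},{"hand":-1,"offset":[0,0,0],"twist":0}]'
python3 wt.py
```

```text
clock: 14.28
ee_pos: [0.5458, -0.0016, 0.0478]
tcp_rot: [[-0.973, 0.231, 0.0], [0.231, 0.973, 0.0], [-0.0, 0.0, -1.0]]
wrist_force: [-0.2, 0.5, 2.8]
gripper_width: 0.691
grasp_force: 45.0
clock: 15.52
ee_pos: [0.5455, -0.0017, 0.1073]
tcp_rot: [[-0.973, 0.231, -0.0], [0.231, 0.973, -0.0], [0.0, -0.0, -1.0]]
wrist_force: [-0.8, -0.3, -3.4]
gripper_width: 0.693
grasp_force: 45.0
F [ 0.   -0.05 -3.89] [0.43 0.47 0.46] tau [ 0.000e+00 -5.000e+01  3.530e+00 -2.063e+01  1.000e-02  8.000e-02
  0.000e+00]
t 15.82 tcp [ 0.5456 -0.0017  0.1075] yawY 76.7 twist 0.0 offset [0. 0. 0.] F [-0.37 -0.13 -4.3 ] w 0.694 g 45.0 tilt [ 0. -0.] j7 1.37
```

Middle is ≈0.40 kg. Lowering it 59.5 mm.

```bash
python3 -m handwheel '[{"hand":-1,"offset":[0,0,0.4],"twist":0},{"hand":-1,"offset":[0,0,0.6],"twist":0},{"hand":-1,"offset":[0,0,0.6],"twist":0},{"hand":-1,"offset":[0,0,0.3],"twist":0},{"hand":-1,"offset":[0,0,0.2],"twist":0},{"hand":-1,"offset":[0,0,0.1],"twist":0},{"hand":-1,"offset":[0,0,0.08],"twist":0},{"hand":-1,"offset":[0,0,0.06],"twist":0},{"hand":-1,"offset":[0,0,0.04],"twist":0},{"hand":-1,"offset":[0,0,0.02],"twist":0},{"hand":-1,"offset":[0,0,0],"twist":0},{"hand":-1,"offset":[0,0,0],"twist":0}]'
```

```text
clock: 17.32
ee_pos: [0.5457, -0.0017, 0.0478]
tcp_rot: [[-0.973, 0.231, 0.0], [0.231, 0.973, 0.0], [-0.0, 0.0, -1.0]]
wrist_force: [-1.7, 0.1, 1.1]
gripper_width: 0.694
grasp_force: 45.0
```

Down.

```bash
python3 -m handwheel '[{"hand":1,"offset":[0,0,0],"twist":0},{"hand":1,"offset":[0,0,0],"twist":0},{"hand":1,"offset":[0,0,0],"twist":0},{"hand":1,"offset":[0,0,0],"twist":0},{"hand":1,"offset":[0,0,-0.4],"twist":0},{"hand":1,"offset":[0,0,-1],"twist":0},{"hand":1,"offset":[0,0,-1],"twist":0},{"hand":1,"offset":[0,0,-1],"twist":0},{"hand":1,"offset":[0,0,-1],"twist":0},{"hand":1,"offset":[0,0,-1],"twist":0},{"hand":1,"offset":[0,0,0],"twist":0}]'
python3 - <<'E'
from h import *
plan(.495,-.238,.185,55.8)
E
```

```text
clock: 18.7
ee_pos: [0.5471, -0.0017, 0.1848]
tcp_rot: [[-0.973, 0.231, 0.004], [0.231, 0.973, 0.001], [-0.004, 0.002, -1.0]]
wrist_force: [0.2, -1.1, 0.2]
gripper_width: 1.0
grasp_force: 0.0
t 18.7 tcp [ 0.5471 -0.0017  0.1848] yawY 76.7 twist 3.48 offset [-3.59 -8.99 -0.01] F [ 0.16 -1.09  0.21] w 1.0 g 0.0 tilt [0.004 0.001] j7 1.35
```

```bash
python3 -m handwheel '[{"hand":1,"offset":[0,0,0],"twist":0.9},{"hand":1,"offset":[0,0,0],"twist":0.9},{"hand":1,"offset":[0,0,0],"twist":0.9},{"hand":1,"offset":[0,0,0],"twist":0.8},{"hand":1,"offset":[-0.4,-1,0],"twist":0},{"hand":1,"offset":[-0.4,-1,0],"twist":0},{"hand":1,"offset":[-0.4,-1,0],"twist":0},{"hand":1,"offset":[-0.4,-1,0],"twist":0},{"hand":1,"offset":[-0.4,-1,0],"twist":0},{"hand":1,"offset":[-0.4,-1,0],"twist":0},{"hand":1,"offset":[-0.4,-1,0],"twist":0},{"hand":1,"offset":[-0.4,-1,0],"twist":0}]'
python3 -m handwheel '[{"hand":1,"offset":[-0.4,-1,0],"twist":0},{"hand":1,"offset":[0,0,0],"twist":0},{"hand":1,"offset":[0,0,0],"twist":0}]'
python3 - <<'E'
from h import *
near('R',.048)
p=optics.get_image("wrist"); cv2.imwrite("pics/w3.png",p["img"][:,:,::-1])
E
```

```text
clock: 20.2
ee_pos: [0.498, -0.2125, 0.1817]
tcp_rot: [[-0.826, 0.564, -0.001], [0.564, 0.826, 0.0], [0.001, -0.0, -1.0]]
wrist_force: [0.9, -0.9, 0.8]
gripper_width: 1.0
grasp_force: 0.0
clock: 20.58
ee_pos: [0.493, -0.237, 0.1819]
tcp_rot: [[-0.826, 0.563, -0.001], [0.563, 0.826, 0.001], [0.001, 0.0, -1.0]]
wrist_force: [0.2, 0.1, 0.3]
gripper_width: 1.001
grasp_force: 0.0
[ 493.6 -237.9] [63.1 63.1] 55.9 0.0897 8245
t 20.62 tcp [ 0.4932 -0.2367  0.182 ] yawY 55.8 twist -0.03 offset [-0.04 -0.03  5.36] F [-0.18  0.13  0.3 ] w 0.999 g 0.0 tilt [-0.001  0.001] j7 1.5
```

View pics/w3.png

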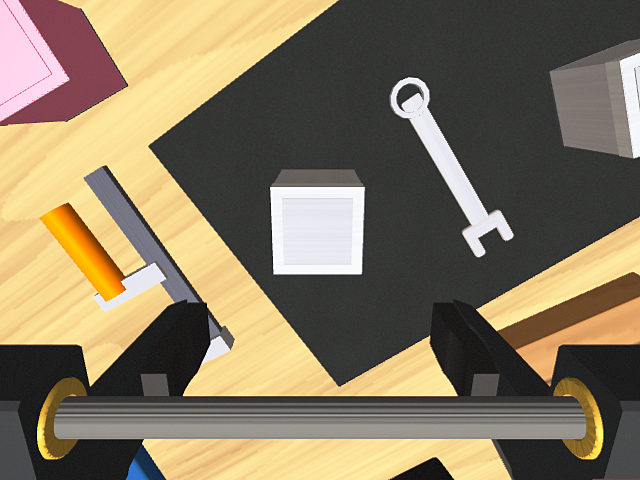

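The right steel tin is square at (317,230). The pink box at (40,60), the clamp and the wrench are clear.

```bash
python3 -m handwheel '[{"hand":1,"offset":[-0.04,-0.03,0.8],"twist":0},{"hand":1,"offset":[0,0,0.8],"twist":0},{"hand":1,"offset":[0,0,0.8],"twist":0},{"hand":1,"offset":[0,0,0],"twist":0}]'
python3 -c "
from h import *
plan(.4936,-.2379,.048,55.9)"
```

```text
clock: 21.18
ee_pos: [0.4926, -0.2379, 0.1213]
tcp_rot: [[-0.827, 0.563, -0.003], [0.563, 0.827, 0.001], [0.003, -0.0, -1.0]]
wrist_force: [-0.3, -0.2, 0.3]
gripper_width: 0.994
grasp_force: 0.0
t 21.18 tcp [ 0.4926 -0.2379  0.1213] yawY 55.8 twist -0.02 offset [-0.04  0.02  2.93] F [-0.27 -0.17  0.28] w 0.994 g 0.0 tilt [-0.003  0.001] j7 1.53
```

```bash
python3 -m handwheel '[{"hand":1,"offset":[0,0,0.8],"twist":0},{"hand":1,"offset":[0,0,0.8],"twist":0},{"hand":1,"offset":[0,0,0.8],"twist":0},{"hand":1,"offset":[0,0,0.5],"twist":0},{"hand":1,"offset":[0,0,0],"twist":0},{"hand":1,"offset":[0,0,0],"twist":0},{"hand":-1,"offset":[0,0,0],"twist":0},{"hand":-1,"offset":[0,0,0],"twist":0},{"hand":-1,"offset":[0,0,0],"twist":0},{"hand":-1,"offset":[0,0,0],"twist":0}]' 45
python3 -m handwheel '[{"hand":-1,"offset":[0,0,-0.4],"twist":0},{"hand":-1,"offset":[0,0,-0.6],"twist":0},{"hand":-1,"offset":[0,0,-0.6],"twist":0},{"hand":-1,"offset":[0,0,-0.6],"twist":0},{"hand":-1,"offset":[0,0,-0.2],"twist":0},{"hand":-1,"offset":[0,0,0],"twist":0},{"hand":-1,"offset":[0,0,0],"twist":0},{"hand":-1,"offset":[0,0,0],"twist":0},{"hand":-1,"offset":[0,0,0],"twist":0},{"hand":-1,"offset":[0,0,0],"twist":0}]'
python3 wt.py
```

```text
clock: 22.42
ee_pos: [0.4936, -0.2393, 0.0502]
tcp_rot: [[-0.826, 0.564, 0.0], [0.564, 0.826, 0.0], [-0.0, 0.0, -1.0]]
wrist_force: [0.0, 0.2, 2.2]
gripper_width: 0.684
grasp_force: 45.0
clock: 23.68
ee_pos: [0.4933, -0.2394, 0.1098]
tcp_rot: [[-0.826, 0.564, -0.0], [0.564, 0.826, 0.0], [0.0, -0.0, -1.0]]
wrist_force: [-0.0, 0.4, -1.3]
gripper_width: 0.685
grasp_force: 45.0
F [-0.04 -0.06 -1.97] [0.32 0.33 0.66] tau [ 0.000e+00 -4.841e+01  5.360e+00 -2.003e+01  2.000e-02  8.000e-02
  0.000e+00]
t 23.98 tcp [ 0.4934 -0.2394  0.11  ] yawY 55.7 twist 0.0 offset [0. 0. 0.] F [-0.34  0.09 -2.7 ] w 0.687 g 45.0 tilt [0. 0.] j7 1.54
```

Right is ≈0.20 kg, so the left tin is the heaviest. Lowering the right one.

```bash
python3 -m handwheel '[{"hand":-1,"offset":[0,0,0.4],"twist":0},{"hand":-1,"offset":[0,0,0.6],"twist":0},{"hand":-1,"offset":[0,0,0.6],"twist":0},{"hand":-1,"offset":[0,0,0.3],"twist":0},{"hand":-1,"offset":[0,0,0.2],"twist":0},{"hand":-1,"offset":[0,0,0.1],"twist":0},{"hand":-1,"offset":[0,0,0.08],"twist":0},{"hand":-1,"offset":[0,0,0.06],"twist":0},{"hand":-1,"offset":[0,0,0.04],"twist":0},{"hand":-1,"offset":[0,0,0.02],"twist":0},{"hand":-1,"offset":[0,0,0],"twist":0},{"hand":-1,"offset":[0,0,0],"twist":0}]'
```

```text
clock: 25.48
ee_pos: [0.4935, -0.2394, 0.0502]
tcp_rot: [[-0.826, 0.564, 0.0], [0.564, 0.826, -0.0], [-0.0, 0.0, -1.0]]
wrist_force: [-0.6, 0.5, 2.7]
gripper_width: 0.689
grasp_force: 45.0
```

```bash
python3 -m handwheel '[{"hand":1,"offset":[0,0,0],"twist":0},{"hand":1,"offset":[0,0,0],"twist":0},{"hand":1,"offset":[0,0,0],"twist":0},{"hand":1,"offset":[0,0,0],"twist":0},{"hand":1,"offset":[0,0,-0.4],"twist":0},{"hand":1,"offset":[0,0,-1],"twist":0},{"hand":1,"offset":[0,0,-1],"twist":0},{"hand":1,"offset":[0,0,-1],"twist":0},{"hand":1,"offset":[0,0,-1],"twist":0},{"hand":1,"offset":[0,0,-1],"twist":0},{"hand":1,"offset":[0,0,0],"twist":0}]'
python3 - <<'E'
from h import *
plan(.5765,.2318,.185,7)
E
```

```text
clock: 26.85
ee_pos: [0.4947, -0.2401, 0.1872]
tcp_rot: [[-0.826, 0.564, 0.004], [0.564, 0.826, -0.001], [-0.004, 0.001, -1.0]]
wrist_force: [0.1, 0.2, -0.4]
gripper_width: 0.999
grasp_force: 0.0
t 26.85 tcp [ 0.4947 -0.2401  0.1872] yawY 55.7 twist -6.89 offset [-5.55 18.34  0.13] F [ 0.08  0.24 -0.4 ] w 0.999 g 0.0 tilt [ 0.004 -0.001] j7 1.5
```

```bash
python3 -m handwheel '[{"hand":1,"offset":[0,0,0],"twist":-0.86},{"hand":1,"offset":[0,0,0],"twist":-0.86},{"hand":1,"offset":[0,0,0],"twist":-0.86},{"hand":1,"offset":[0,0,0],"twist":-0.86},{"hand":1,"offset":[0,0,0],"twist":-0.86},{"hand":1,"offset":[0,0,0],"twist":-0.86},{"hand":1,"offset":[0,0,0],"twist":-0.86},{"hand":1,"offset":[0,0,0],"twist":-0.87},{"hand":1,"offset":[-0.3,1,0],"twist":0},{"hand":1,"offset":[-0.3,1,0],"twist":0},{"hand":1,"offset":[-0.3,1,0],"twist":0},{"hand":1,"offset":[-0.3,1,0],"twist":0}]'
python3 -m handwheel '[{"hand":1,"offset":[-0.3,1,0],"twist":0},{"hand":1,"offset":[-0.3,1,0],"twist":0},{"hand":1,"offset":[-0.3,1,0],"twist":0},{"hand":1,"offset":[-0.3,1,0],"twist":0},{"hand":1,"offset":[-0.3,1,0],"twist":0},{"hand":1,"offset":[-0.3,1,0],"twist":0},{"hand":1,"offset":[-0.3,1,0],"twist":0},{"hand":1,"offset":[-0.3,1,0],"twist":0},{"hand":1,"offset":[-0.3,1,0],"twist":0},{"hand":1,"offset":[-0.3,1,0],"twist":0},{"hand":1,"offset":[-0.3,1,0],"twist":0},{"hand":1,"offset":[0,0,0],"twist":0}]'
python3 -c "
from h import *
plan(.5765,.2318,.185,7)"
```

```text
clock: 28.35
ee_pos: [0.5104, -0.1355, 0.1842]
tcp_rot: [[-0.993, -0.122, -0.001], [-0.122, 0.993, 0.0], [0.001, 0.0, -1.0]]
wrist_force: [-0.3, -0.1, -1.0]
gripper_width: 1.002
grasp_force: 0.0
clock: 29.85
ee_pos: [0.5586, 0.1487, 0.1841]
tcp_rot: [[-0.992, -0.126, -0.001], [-0.126, 0.992, 0.001], [0.001, 0.001, -1.0]]
wrist_force: [0.4, -0.7, 0.5]
gripper_width: 0.999
grasp_force: 0.0
t 29.85 tcp [0.5586 0.1487 0.1841] yawY 97.2 twist 0.04 offset [-1.12  3.21 -0.04] F [ 0.39 -0.67  0.45] w 0.999 g 0.0 tilt [-0.001  0.001] j7 1.4
```

```bash
python3 -m handwheel '[{"hand":1,"offset":[-0.35,1,0],"twist":0},{"hand":1,"offset":[-0.35,1,0],"twist":0},{"hand":1,"offset":[-0.35,1,0],"twist":0},{"hand":1,"offset":[0,0,0],"twist":0},{"hand":1,"offset":[0,0,0],"twist":0}]'
python3 -c "
from h import *
near('L',.048)"
```

```text
clock: 30.48
ee_pos: [0.5761, 0.2217, 0.1846]
tcp_rot: [[-0.993, -0.12, -0.001], [-0.12, 0.993, -0.002], [0.001, -0.002, -1.0]]
wrist_force: [-0.7, -0.8, 0.5]
gripper_width: 1.003
grasp_force: 0.0
[575.3 231.9] [63.5 63.1] 7.1 0.0897 8130
t 30.52 tcp [0.5762 0.2216 0.1847] yawY 96.9 twist -0.04 offset [-0.02  0.42  5.47] F [-0.19 -0.03  0.37] w 1.003 g 0.0 tilt [-0.    -0.002] j7 1.28
```

```bash
python3 -m handwheel '[{"hand":1,"offset":[0,0.42,0],"twist":0},{"hand":1,"offset":[0,0,0.8],"twist":0},{"hand":1,"offset":[0,0,0.8],"twist":0},{"hand":1,"offset":[0,0,0.8],"twist":0},{"hand":1,"offset":[0,0,0],"twist":0}]'
python3 -c "
from h import *
plan(.5757,.2318,.048,7)"
```

```text
clock: 31.15
ee_pos: [0.5737, 0.2342, 0.1237]
tcp_rot: [[-0.993, -0.122, -0.003], [-0.122, 0.993, -0.001], [0.003, -0.001, -1.0]]
wrist_force: [-0.5, 0.5, 0.1]
gripper_width: 1.001
grasp_force: 0.0
t 31.15 tcp [0.5737 0.2342 0.1237] yawY 97.0 twist 0.0 offset [-0.08 -0.1   3.03] F [-0.52  0.46  0.09] w 1.001 g 0.0 tilt [-0.003 -0.001] j7 1.27
```

```bash
python3 -m handwheel '[{"hand":1,"offset":[-0.05,-0.08,0.8],"twist":0},{"hand":1,"offset":[0,0,0.8],"twist":0},{"hand":1,"offset":[0,0,0.8],"twist":0},{"hand":1,"offset":[0,0,0.6],"twist":0},{"hand":1,"offset":[0,0,0],"twist":0},{"hand":1,"offset":[0,0,0],"twist":0},{"hand":-1,"offset":[0,0,0],"twist":0},{"hand":-1,"offset":[0,0,0],"twist":0},{"hand":-1,"offset":[0,0,0],"twist":0},{"hand":-1,"offset":[0,0,0],"twist":0}]' 45
```

```text
clock: 32.4
ee_pos: [0.5769, 0.2322, 0.0505]
tcp_rot: [[-0.993, -0.121, 0.001], [-0.121, 0.993, -0.0], [-0.001, -0.0, -1.0]]
wrist_force: [-0.5, -2.1, 5.1]
gripper_width: 0.684
grasp_force: 47.6
```

```bash
python3 -m handwheel '[{"hand":-1,"offset":[0,0,-0.4],"twist":0},{"hand":-1,"offset":[0,0,-0.7],"twist":0},{"hand":-1,"offset":[0,0,-0.8],"twist":0},{"hand":-1,"offset":[0,0,-0.8],"twist":0},{"hand":-1,"offset":[0,0,-0.8],"twist":0},{"hand":-1,"offset":[0,0,-0.8],"twist":0},{"hand":-1,"offset":[0,0,-0.8],"twist":0},{"hand":-1,"offset":[0,0,-0.8],"twist":0},{"hand":-1,"offset":[0,0,-0.8],"twist":0},{"hand":-1,"offset":[0,0,-0.6],"twist":0},{"hand":-1,"offset":[0,0,-0.2],"twist":0},{"hand":-1,"offset":[0,0,0],"twist":0}]'
python3 -m handwheel '[{"hand":-1,"offset":[0,0,0],"twist":0},{"hand":-1,"offset":[0,0,0],"twist":0},{"hand":-1,"offset":[0,0,0],"twist":0},{"hand":-1,"offset":[0,0,0],"twist":0},{"hand":-1,"offset":[0,0,0],"twist":0},{"hand":-1,"offset":[0,0,0],"twist":0}]'
python3 wt.py; python3 - <<'E'
from h import *
p=optics.get_image("scene"); cv2.imwrite("pics/end.png",p["img"][:,:,::-1])
E
```

```text
clock: 33.9
ee_pos: [0.5763, 0.2327, 0.2375]
tcp_rot: [[-0.993, -0.122, -0.0], [-0.122, 0.993, -0.0], [0.0, -0.0, -1.0]]
wrist_force: [-1.0, 0.3, -6.7]
gripper_width: 0.687
grasp_force: 46.3
clock: 34.65
ee_pos: [0.5764, 0.2328, 0.2375]
tcp_rot: [[-0.993, -0.122, 0.0], [-0.122, 0.993, -0.0], [-0.0, -0.0, -1.0]]
wrist_force: [-0.7, -0.8, -7.2]
gripper_width: 0.682
grasp_force: 46.4
F [-0.6  -0.03 -6.48] [0.5  0.56 0.48] tau [ 0.000e+00 -5.669e+01  1.980e+00 -2.813e+01  1.000e-02  9.000e-02
 -0.000e+00]
t 34.95 tcp [0.5764 0.2328 0.2375] yawY 97.0 twist 0.0 offset [0. 0. 0.] F [-0.41 -0.36 -6.3 ] w 0.681 g 46.4 tilt [0. 0.] j7 1.27
```

View pics/end.png

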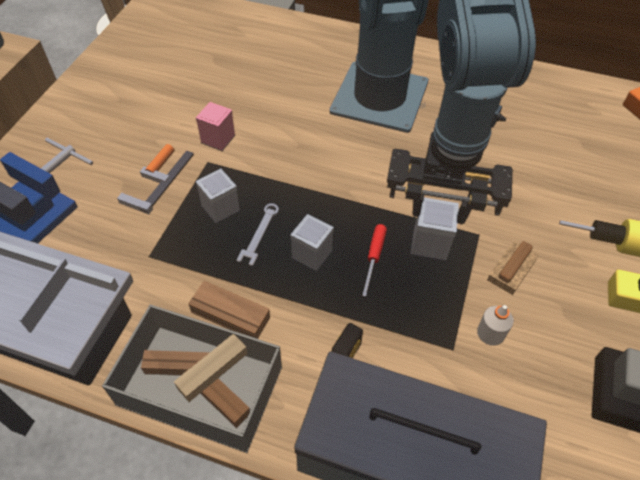

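The left tin is held upright at (435,228), about 187 mm above the mat. The middle tin (312,242) and right tin (218,195) stand on the mat, and the bystanders haven't moved.

```bash
python3 -c "
from cell import workorder
print(workorder.job_done())"
```

```text
the job is handed in; nothing more can be done
None
```

I lifted and weighed all three tins in order (left about 0.68 kg, middle about 0.40 kg, right about 0.20 kg) and handed the job in with the heaviest, the left tin, held still and upright about 187 mm above the mat, the other two standing on it; no verdict came back.

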